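# Build up the print jig stack

### The job

Build up the print jig for the next panel: stand the white riser in the aluminium jig between its end stops and pins, then lay on it the blue spacer, then the black panel with its white windows, and last the steel hold-down block with the green knob, each one set on, let go and left before the next is added. All four should be centred on the jig, flat, right way up and lengthwise with it. Leave the orange spacer, the ink pot and the squeegee where they are.

Things in the scene. Friction and masses are not known exactly. Their poses are not given: they have to be found in the camera images.
- jig: Fixed aluminium plate, 160 long (x) x 90 wide (y) x 20 mm high, yaw up to 0.3 rad. Origin: centre of its underside, on the table. On top: black end stops 50 mm wide, 8 mm high, inner faces at x = -66 and 66 mm; four dark round-topped pins, diameter 8, height 10 mm, at x = -48 and 48, y = -34 and 34 mm. The seat between is 132 x 60 mm, its long sides open between the pins for fingers
- jig_seat (a point): Centre of the jig's seat, on the plate's top face, 20 mm above the table; axes as the jig's. The stack stands centred here: the undersides of riser, blue spacer, panel and hold-down come to 0, 30, 46 and 58 mm above this point
- riser: White plastic block, 120 long (x) x 50 wide (y) x 30 mm high, about 0.25 kg, lying loose on the table. Origin: centre of its underside; x along its length, z up
- blue_spacer: Blue plastic slab, 110 long (x) x 54 wide (y) x 16 mm high, about 0.12 kg, loose on the table. Origin: centre of its underside; x along its length, z up
- panel: Black plastic panel with a row of five small white square windows and a white line on its upper face, 110 long (x) x 60 wide (y) x 12 mm high, about 0.10 kg, loose on the table. Origin: centre of its underside; x along its length, z up; either way round in plan will do
- hold_down: Steel block 90 long (x) x 44 wide (y) x 16 mm high with a round green knob upright on its centre, 28 mm diameter, from 16 to 40 mm above the underside; about 0.35 kg, loose on the table. Origin: centre of the underside; x along its length, z up
- orange_spacer: Bystander, not to be used: orange slab of the same shape and size as the blue spacer (110 x 54 x 16 mm), loose on the table. Origin: centre of its underside
- ink_pot: Bystander: round white ink pot with a red lid, 64 mm diameter, 65 mm high, loose on the table at the side of the work. Origin: centre of its underside
- squeegee: Bystander: hand squeegee lying on the table at the side of the work, wooden bar 150 long (x) x 30 wide x 22 mm high with a green blade out to y = +37 mm. Origin: centre of the wooden bar's underside
Mind the look-alikes: they are no part of the job. What is shaped like the riser but purple or yellow is not meant.

How it is judged:
By the outcome, as a careful person would: the job done as asked, in the order asked, and still so for the second after the job is handed in, with the robot touching nothing.
It also fails if it takes over 99 s, if anything falls off the work surface, if the arm or the gripper's body presses on something with over 40 N, if the wrist force passes 120 N, or if a joint passes its speed limit or range.

### The arm

A 6-joint arm with a two-finger parallel gripper is mounted at the origin on the work surface. World frame = base frame: x ahead of the robot, y to its left, z up, the work surface at z = 0. Lengths are in m, angles in degrees, forces in N, time in s.
With the tool pointing down it reaches from about 0.325 to 0.9 m from the base axis. Payload 6.1 kg.
Tool frame: the origin (TCP) lies at the very end of the fingers, on their centre line; the grasp point (between the pads) lies manip.grasp_offset behind it (manip.grasp_offset is the distance from the TCP to the grasp point, in m); z points along the fingers, y is the direction in which the jaws open and shut (so a half turn about z gives the same grasp; the last joint's range is limited). The gripper opens to 87 mm and grips with 3 to 60 N. Pads are 19 mm wide; open, the fingers measure 117 mm over their backs; the gripper's body (75 mm by 190 mm) begins 51 mm behind the grasp point.
Start: joints at [60.441, 12.628, 87.462, -0, 79.91, -7.225], TCP at [0.237, 0.578, 0.223] pointing down, gripper open.
Joint ranges: [-170.65, 170.65], [-52.31, 119.04], [5.05, 147.46], [-71.25, 251.25], [11.57, 151.72], [-153.62, 153.62]. Speed limits (degrees/s): [147.25, 147.25, 172.46, 180, 180, 180].

### API

Orientations are given as a 3x3 rotation matrix whose columns are the frame's x, y, z axes.
In Python, from rig import manip gives the robot as it stands.
- The arm moves only by the tool arm_command, never from a script. Its argument "series" is a list of rows, each a list of 7 numbers: the turn, a rotation vector about the world's x, y, z in degrees, then the shift along the world's x, y, z in mm, then the finger opening in mm, from 0 to 87. In form: [[wx, wy, wz, tx, ty, tz, grip], ...]. A call has 1 to 5 rows; each row shifts and turns the commanded pose from where the row before left it; what a row does not reach is not made up. A row lasts 1/10 s, in which the tool goes at most 50 mm and 8.59 degrees, less where a joint would pass 70% of its speed; a pose out of reach is approached as far as the arm can. A call is refused whole if a number of a shift passes 50 or a number of a turn 8.59, either way. A call with a gripper value outside its range is refused whole. The fingers move at their own pace and stop on an object; the grip force is fixed at half the most. Time passes only in rows, so rows that do not move let the fingers close. It gives the time, the measured TCP pose, the force and the opening at its end, in the units of the state.
- manip.get_state(): the state, without advancing time (a new reading comes with each control period).
- manip.snapshot(name): name is "side" or "top"; returns the picture (480x640x3 uint8, red, green, blue); there is no depth.
- manip.calibration(name): a dict with "fx", "fy", "cx", "cy" (pixels), "xyz" and "orientation" of the camera in the world. Camera axes: x right, y down, z forward; pixel columns grow to the right and rows downward; lengths in m; the calibration is good to about 2 mm. A picture is of the moment at which its call begins. calibration takes no time and is no camera call.
- manip.hand_in(): hands the job in, once; it reports no verdict.
The state is a dict: "clock": time; "joint_positions": joint angles; "joint_vel": joint speeds; "tau": joint torques, N m; "eef_pos": TCP position; "eef_rot": TCP orientation; "contact_force": force on the tool from outside, world axes, zero at the start; "wrist_torque": the same for the moment, N m; "grip_width": finger opening in m.
Only numpy, scipy, OpenCV 4.12 (cv2) and the standard library are available. Lean on these libraries where they do the work, as an engineer would, in place of code of your own. Each camera call takes 0.05 s, during which the arm holds its last target.

## Working session

There is one attempt and no reset: what is moved stays moved. The work goes in short steps, Python scripts to look and compute and a tool call to move; the robot and the scene stay as the last step left them, time stands still between calls to the robot, and variables do not carry over. Pictures are saved under pics/ and viewed, and the job is handed in when it is done.

Besides the shell and the picture viewer there is one more tool, called after "Emit:" in YAML: its name, and indented under it one key for each argument. arm_command: Moves the arm, as the interface text tells. Its arguments: {"type":"object","properties":{"series":{"type":"array"}},"required":["series"]}

```bash
mkdir -p pics; python3 - <<'E'
from rig import manip
import cv2
for n in("side","top"):
    im=manip.snapshot(n); cv2.imwrite(f"pics/{n}0.png",im[:,:,::-1]); print(n,manip.calibration(n))
print(manip.get_state(),manip.grasp_offset)
E
```

```text
side {'fx': 606.0809146931805, 'fy': 606.0809146931805, 'cx': 320.8771290791486, 'cy': 234.04671881378917, 'xyz': array([ 0.31589898, -0.95080091,  0.99565011]), 'orientation': array([[ 0.95383428, -0.20856356,  0.21610508],
       [-0.30032104, -0.6688873 ,  0.67999783],
       [ 0.00272717, -0.71350615, -0.70064366]])}
top {'fx': 483.20143749069297, 'fy': 483.20143749069297, 'cx': 325.630237580948, 'cy': 241.8789783539286, 'xyz': array([ 0.36001148, -0.00971632,  1.269567  ]), 'orientation': array([[ 0.0280645 , -0.97551868,  0.21811853],
       [-0.99960308, -0.02685039,  0.00852886],
       [-0.0024635 , -0.21827131, -0.97588502]])}
{'clock': 0.1, 'joint_positions': array([ 6.04408383e+01,  1.26713366e+01,  8.75205568e+01, -4.77715715e-04,
        7.99099387e+01, -7.22661097e+00]), 'joint_vel': array([-0.06437014, -0.18069152, -0.20782315,  0.04456404,  0.0333627 ,
        0.12500687]), 'tau': array([ 1.19052384e-03, -4.95947313e+01, -3.88517833e+01,  7.01045967e-02,
        5.15263702e-02, -2.09414856e-05]), 'eef_pos': array([0.23722796, 0.57761292, 0.22152757]), 'eef_rot': array([[-9.24994457e-01,  3.79979601e-01, -8.69642804e-04],
       [ 3.79980535e-01,  9.24993184e-01, -1.55003172e-03],
       [ 2.15433232e-04, -1.76421809e-03, -9.99998421e-01]]), 'contact_force': array([0.30049097, 0.73693975, 0.00173011]), 'wrist_torque': array([-0.01800332,  0.02115944, -0.04017455]), 'grip_width': 0.08687950164615146} 0.0187
```

View pics/top0.png

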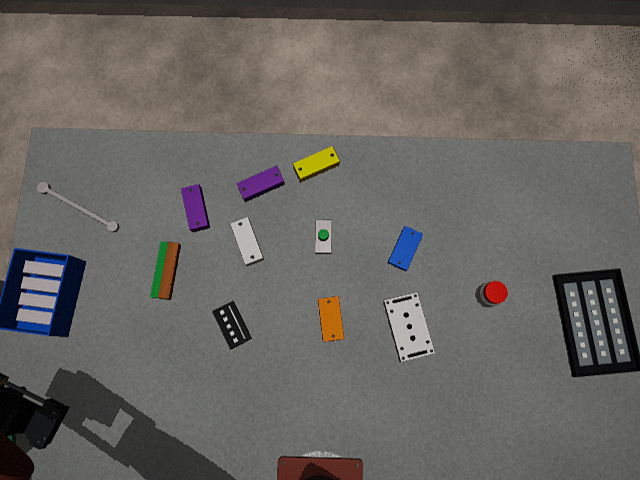

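View pics/side0.png

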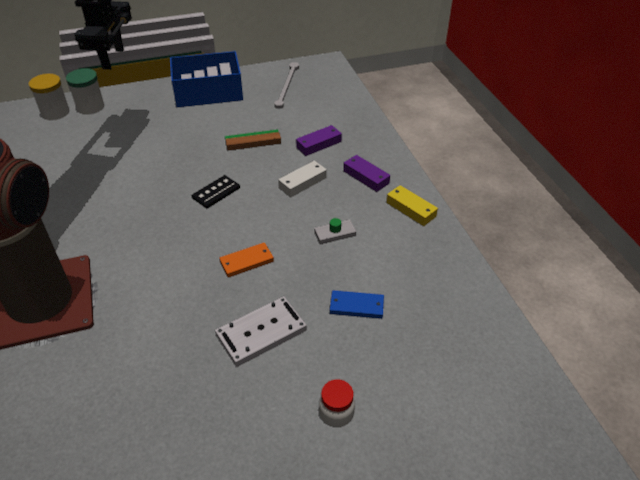

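The top view shows riser (247,241), hold-down (323,237), blue (405,248), panel (232,325), orange (331,319), jig (409,327), plus purple and yellow look-alikes at the back. I'll enlarge crops next.

```bash
python3 - <<'E'
import cv2,numpy as np
t=cv2.imread("pics/top0.png");s=cv2.imread("pics/side0.png")
def mos(im,cs,r,f):
    return np.hstack([cv2.resize(im[y-r:y+r,x-r:x+r],None,fx=f,fy=f,interpolation=cv2.INTER_CUBIC) for x,y in cs])
a=np.vstack([mos(t,[(247,241),(323,237),(405,248)],33,4),mos(t,[(232,325),(409,327),(331,319)],33,4)]);
b=np.vstack([mos(s,[(303,178),(335,230),(357,304)],33,4),mos(s,[(216,191),(261,329),(247,259)],33,4)]);
cv2.imwrite("pics/ca.png",a);cv2.imwrite("pics/cb.png",b);print(a.shape)
E
```

```text
(528, 792, 3)
```

View pics/ca.png

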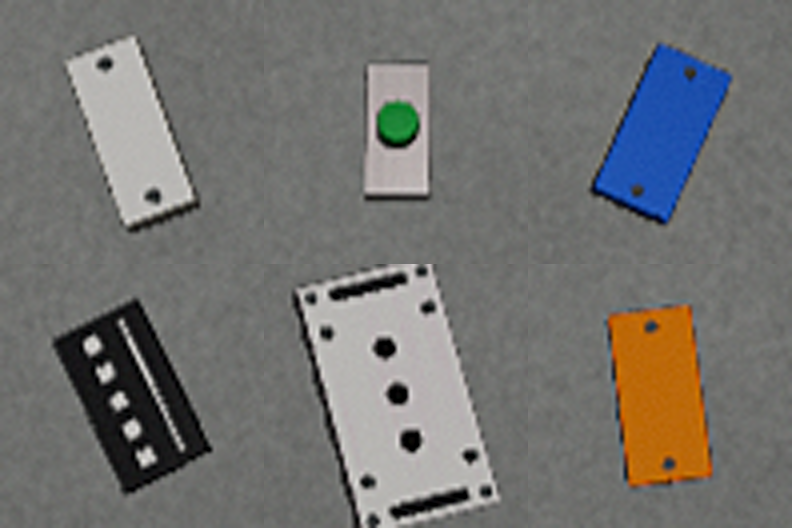

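View pics/cb.png

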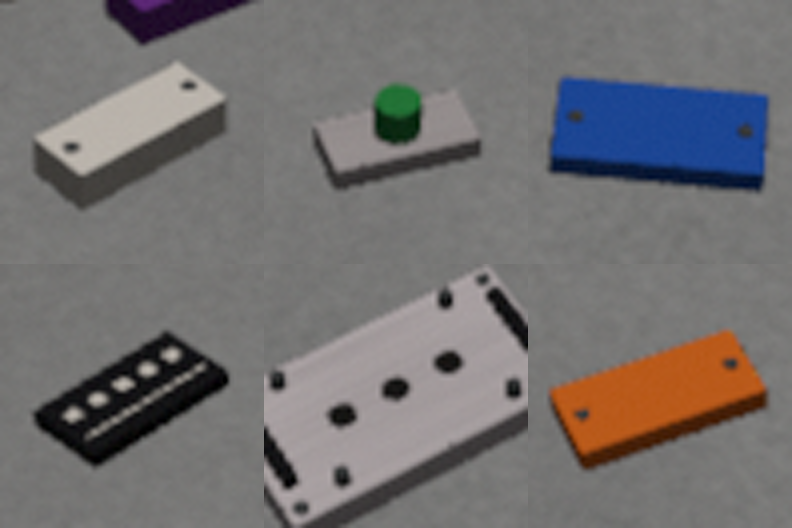

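```bash
cat > h.py <<'E'
import cv2,numpy as np
from rig import manip
from scipy.optimize import least_squares,minimize
C={n:manip.calibration(n) for n in("side","top")}
def proj(n,P):
    c=C[n];q=(np.asarray(P,float)-c["xyz"])@c["orientation"]
    return np.c_[c["fx"]*q[:,0]/q[:,2]+c["cx"],c["fy"]*q[:,1]/q[:,2]+c["cy"]]
def unproj(n,uv,z):
    c=C[n];d=c["orientation"]@np.array([(uv[0]-c["cx"])/c["fx"],(uv[1]-c["cy"])/c["fy"],1]);o=c["xyz"]
    return o+d*(z-o[2])/d[2]
def box(p,L,W,z0,z1,full):
    x,y,a=p;c,s=np.cos(a),np.sin(a);o=[]
    for z in ([z0,z1] if full else [z1]):
        for i,j in((1,1),(1,-1),(-1,-1),(-1,1)): o.append([x+c*i*L/2-s*j*W/2,y+s*i*L/2+c*j*W/2,z])
    return np.array(o)
F=8
def mask(im,ctr,r,fn):
    x,y=ctr;g=cv2.resize(im[y-r:y+r,x-r:x+r],None,fx=F,fy=F,interpolation=cv2.INTER_CUBIC).astype(int)
    m=fn(g[:,:,0],g[:,:,1],g[:,:,2]).astype(np.uint8)
    n,l,st,_=cv2.connectedComponentsWithStats(m); k=1+np.argmax(st[1:,4]); m=(l==k).astype(np.uint8)
    cs,_=cv2.findContours(m,cv2.RETR_EXTERNAL,cv2.CHAIN_APPROX_NONE)
    hu=cv2.convexHull(max(cs,key=cv2.contourArea)); o=np.zeros_like(m);cv2.fillPoly(o,[hu],1)
    return o,(x-r,y-r)
def cost(p,L,W,z0,z1,full,n,m,o):
    q=(proj(n,box(p,L,W,z0,z1,full))-np.array(o)+.5)*F-.5
    hu=cv2.convexHull(q.astype(np.float32)); w=np.zeros_like(m)
    cv2.fillPoly(w,[np.round(hu*16).astype(np.int32)],1,shift=4)
    return np.sum(w!=m)/np.sum(m)
def fit(ms,p0,L,W,z0,z1,full):
    f=lambda p:sum(cost([p[0]/100,p[1]/100,p[2]/10],L,W,z0,z1,full,n,m,o) for n,m,o in ms)
    x0=np.array([p0[0]*100,p0[1]*100,p0[2]*10])
    for sc in(1,.3,.1):
        r=minimize(f,x0,method="Nelder-Mead",options=dict(initial_simplex=[x0]+[x0+sc*e for e in np.eye(3)],xatol=1e-3,fatol=1e-4));x0=r.x
    return np.array([x0[0]/100,x0[1]/100,x0[2]/10]),r.fun
br=lambda t:(lambda R,G,B:np.minimum(np.minimum(R,G),B)>t)
E
cat > m.py <<'E'
from h import *
ims={n:cv2.imread(f"pics/{n}0.png")[:,:,::-1] for n in C}
for n in C:
  im=ims[n]
  for (k,ct,cs) in (("riser",(247,241),(303,178)),("hold",(323,237),(335,230)),("blue",(405,248),(357,304)),("panel",(232,325),(216,191)),("jig",(409,327),(261,329)),("bg",(360,270),(440,300))):
    c=ct if n=="top" else cs; c=(c[0]-6,c[1]-3) if k in("hold",) else c
    print(n,k,im[c[1]-2:c[1]+3,c[0]-2:c[0]+3].mean((0,1)).astype(int))
E
python3 m.py
```

```text
side riser [183 177 169]
side hold [81 90 80]
side blue [ 27  69 147]
side panel [41 40 40]
side jig [89 85 85]
side bg [114 114 113]
top riser [184 182 179]
top hold [109 130 110]
top blue [ 29  80 173]
top panel [39 38 38]
top jig [49 47 46]
top bg [107 108 106]
```

```bash
cat > m.py <<'E'
from h import *
ims={n:cv2.imread(f"pics/{n}0.png")[:,:,::-1] for n in C}
bl=lambda R,G,B:(B-R)>70
dk=lambda R,G,B:R<74
orr=lambda R,G,B:(R-B)>70
J=[("riser",(247,241),(303,178),120,50,30,0,br(143)),("hold",(323,237),(335,230),90,44,16,0,lambda R,G,B:(np.minimum(R,B)>133)|(G-R>40)),
("blue",(405,248),(357,304),110,54,16,0,bl),("panel",(232,325),(216,191),110,60,12,1,dk),("jig",(409,327),(261,329),160,90,20,0,br(137)),("orange",(331,319),(247,259),110,54,16,0,orr)]
for k,ct,cs,L,W,H,full,fn in J:
  r=52 if k=="jig" else 33
  ms=[(n,)+mask(ims[n],c,r,fn) for n,c in(("top",ct),("side",cs))]
  p0=unproj("top",ct,H/1000)
  cv2.imwrite(f"pics/m_{k}.png",np.hstack([ms[0][1],ms[1][1]])*255)
  res=[]
  for sel in([ms[0]],[ms[1]],ms):
    b=min((fit(sel,[p0[0],p0[1],a],L/1e3,W/1e3,0,H/1e3,full) for a in(-.7,-.3,.1,.5)),key=lambda t:t[1])
    res.append(b);print(k,np.round(b[0][:2]*1000,1),round(np.degrees(b[0][2]),1),round(b[1],3))
E
python3 m.py
```

```text
riser [636.7 211.3] 22.7 0.024
riser [633.9 208.6] 23.1 0.033
riser [635.4 209.9] 22.9 0.108
hold [657.2   9.6] 1.6 0.082
hold [656.    7.3] 1.9 0.107
hold [656.    8.6] 1.3 0.193
blue [ 630.7 -210.2] -24.1 0.009
blue [ 628.1 -213.7] -23.9 0.019
blue [ 629.5 -213. ] -24.0 0.169
panel [417.1 237.9] 29.7 0.026
panel [415.2 235.5] 29.8 0.025
panel [416.3 236.8] 29.9 0.091
jig [ 425.5 -217.4] 15.8 0.007
jig [ 423.4 -218.4] 15.8 0.027
jig [ 424.9 -217.7] 15.6 0.055
orange [439.8 -16.7] 8.9 0.013
orange [437.3 -22.1] 9.2 0.059
orange [438.7 -17.9] 8.8 0.2
```

Riser is about (635,210) mm at yaw 22.9°, and the jig about (424.5,-218) at 15.7°. The two cameras agree to about 3 mm, and heights and reach are sensible. Moving over the riser.

Emit:
arm_command:
  series:
    - [0,0,3,26.5,-24.5,-8,87]
    - [0,0,3,26.5,-24.5,-8,87]
    - [0,0,3,26.5,-24.5,-8,87]
    - [0,0,3,26.5,-24.5,-8,87]
    - [0,0,3,26.5,-24.5,-8,87]

```text
clock: 0.6
eef_pos: [0.3706, 0.4544, 0.1818]
eef_rot: [[-0.992, 0.125, -0.001], [0.125, 0.992, -0.001], [0.0, -0.001, -1.0]]
contact_force: [1.0, -0.6, 0.8]
grip_width: 0.087
```

Emit:
arm_command:
  series:
    - [0,0,3,26.5,-24.5,-8,87]
    - [0,0,3,26.5,-24.5,-8,87]
    - [0,0,3,26.5,-24.5,-8,87]
    - [0,0,3,26.5,-24.5,-8,87]
    - [0,0,3,26.5,-24.5,-8,87]

```text
clock: 1.1
eef_pos: [0.5031, 0.3318, 0.1418]
eef_rot: [[-0.991, -0.136, -0.001], [-0.136, 0.991, -0.0], [0.001, -0.0, -1.0]]
contact_force: [0.9, 0.9, 0.3]
grip_width: 0.0871
```

Emit:
arm_command:
  series:
    - [0,0,3,26.5,-24.5,-8,87]
    - [0,0,3,26.5,-24.5,-8,87]
    - [0,0,3,26.5,-24.5,-8,87]
    - [0,0,3,26.5,-24.5,-8,87]
    - [0,0,3,26.5,-24.5,-8,87]

```text
clock: 1.6
eef_pos: [0.6356, 0.2094, 0.1016]
eef_rot: [[-0.922, -0.387, -0.001], [-0.387, 0.922, -0.0], [0.001, 0.0, -1.0]]
contact_force: [-0.2, -0.5, -0.3]
grip_width: 0.087
```

```bash
cat > st.py <<'E'
import sys,numpy as np
from h import *
def st(tx=None,ty=None,yaw=None):
    s=manip.get_state();p=s["eef_pos"]*1000;R=s["eef_rot"];a=np.degrees(np.arctan2(R[1,1],R[0,1]))
    tilt=np.degrees(np.cross(R[:,2],[0,0,-1]))
    print("t",round(s["clock"],2),"p",np.round(p,1),"yang",round(a,2),"tiltfix",np.round(tilt,2),"F",np.round(s["contact_force"],1),"g",round(s["grip_width"]*1000,1))
    if tx is not None: print("need dx dy dyaw",round(tx-p[0],1),round(ty-p[1],1),round(yaw-a,1))
def pic(tag,crops=None):
    for n in C:
        im=manip.snapshot(n);cv2.imwrite(f"pics/{n}_{tag}.png",im[:,:,::-1])
if __name__=="__main__":
    a=sys.argv[1:]; st(*map(float,a[:3])) if len(a)>=3 else st()
    if len(a) in(1,4): pic(a[-1])
E
python3 st.py 635.3 210 112.9 a
```

```text
t 1.6 p [635.6 209.4 101.6] yang 112.79 tiltfix [ 0.01 -0.06  0.  ] F [-0.2 -0.5 -0.3] g 87.0
need dx dy dyaw -0.3 0.6 0.1
```

```bash
cat > mk.py <<'E'
# draw projected finger tips, crop both views around TCP
import sys
from h import *
def mk(tag,r=50,f=8,tips=True):
    s=manip.get_state();p=s["eef_pos"];R=s["eef_rot"];w=s["grip_width"];o=[]
    for n in("top","side"):
        im=cv2.imread(f"pics/{n}_{tag}.png");c=np.round(proj(n,[p])[0]).astype(int);c=np.clip(c,r,[639-r,479-r])
        g=cv2.resize(im[c[1]-r:c[1]+r,c[0]-r:c[0]+r],(400,400),interpolation=cv2.INTER_CUBIC)
        if tips:
            for q in proj(n,[p+R[:,1]*w/2,p-R[:,1]*w/2,p]): cv2.circle(g,tuple(np.round((q-c+r+.5)*200/r-.5).astype(int)),2,(255,0,255),-1)
        o.append(g)
    cv2.imwrite(f"pics/mk_{tag}.png",np.hstack(o))
mk(sys.argv[1],int(sys.argv[2]) if len(sys.argv)>2 else 50)
E
python3 mk.py a
```

```text
(no output)
```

View pics/mk_a.png

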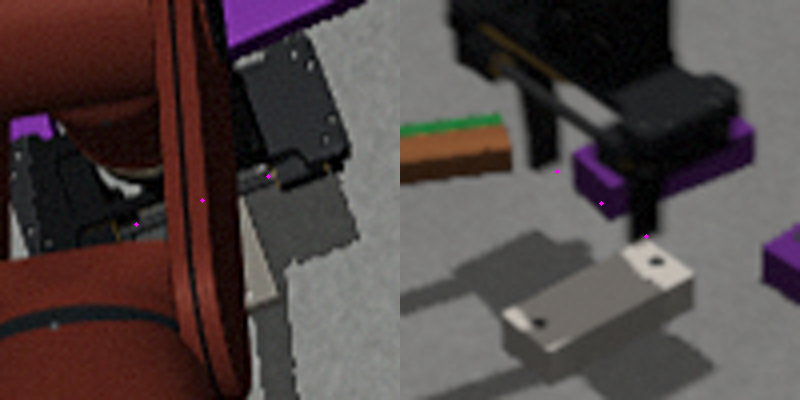

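The side view puts the projected finger tips right on the fingers. Descending to z = 6 mm, then closing.

Emit:
arm_command:
  series:
    - [0,0,0.1,-0.3,0.6,-30,87]
    - [0,0,0,0,0,-30,87]
    - [0,0,0,0,0,-25,87]
    - [0,0,0,0,0,-10.5,87]
    - [0,0,0,0,0,0,45]

```text
clock: 2.2
eef_pos: [0.6326, 0.2112, 0.0048]
eef_rot: [[-0.922, -0.387, -0.004], [-0.387, 0.922, -0.001], [0.004, 0.001, -1.0]]
contact_force: [0.6, -0.2, -0.2]
grip_width: 0.0836
```

Emit:
arm_command:
  series:
    - [0,0,0,0,0,0,40]
    - [0,0,0,0,0,0,40]
    - [0,0,0,0,0,0,40]
    - [0,0,0,0,0,0,40]
    - [0,0,0,0,0,0,40]

```text
clock: 2.7
eef_pos: [0.6353, 0.2113, 0.008]
eef_rot: [[-0.922, -0.387, 0.001], [-0.387, 0.922, 0.0], [-0.001, -0.0, -1.0]]
contact_force: [-1.0, 0.8, 2.4]
grip_width: 0.0496
```

Emit:
arm_command:
  series:
    - [0,0,0,0,0,15,40]
    - [0,0,0,0,0,30,40]
    - [0,0,0,0,0,30,40]
    - [0,0,-0.5,-15,-30,15,40]
    - [0,0,-0.5,-15,-30,0,40]

```text
clock: 3.2
eef_pos: [0.6067, 0.1515, 0.1014]
eef_rot: [[-0.928, -0.372, 0.006], [-0.372, 0.928, 0.001], [-0.006, -0.002, -1.0]]
contact_force: [0.6, -1.0, -3.0]
grip_width: 0.0499
```

Emit:
arm_command:
  series:
    - [0,0,-0.5,-15,-31,0,40]
    - [0,0,-0.5,-15,-31,0,40]
    - [0,0,-0.5,-15,-31,0,40]
    - [0,0,-0.5,-15,-31,0,40]
    - [0,0,-0.5,-15,-31,0,40]

```text
clock: 3.7
eef_pos: [0.5287, -0.0049, 0.0976]
eef_rot: [[-0.944, -0.33, -0.0], [-0.33, 0.944, -0.0], [0.0, -0.0, -1.0]]
contact_force: [0.0, 0.4, -2.8]
grip_width: 0.0502
```

Emit:
arm_command:
  series:
    - [0,0,-0.5,-15,-31,0,40]
    - [0,0,-0.5,-15,-31,0,40]
    - [0,0,-0.5,-15,-31,0,40]
    - [0,0,-0.5,-15,-31,0,40]
    - [0,0,-0.5,-15,-31,0,40]

```text
clock: 4.2
eef_pos: [0.4537, -0.1598, 0.0977]
eef_rot: [[-0.958, -0.288, 0.0], [-0.288, 0.958, -0.0], [-0.0, -0.0, -1.0]]
contact_force: [0.8, -0.8, -2.5]
grip_width: 0.0496
```

```bash
python3 st.py 424.5 -217.9 105.7 b; python3 mk.py b 60
```

```text
t 4.2 p [ 453.7 -159.8   97.7] yang 106.75 tiltfix [0.01 0.01 0.  ] F [ 0.8 -0.8 -2.5] g 49.6
need dx dy dyaw -29.2 -58.1 -1.0
```

View pics/mk_b.png

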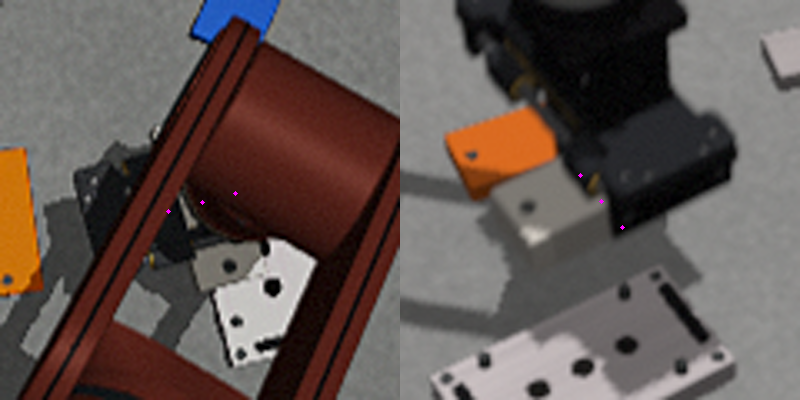

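Emit:
arm_command:
  series:
    - [0,0,-0.5,-14.6,-29,0,40]
    - [0,0,-0.5,-14.6,-29,0,40]
    - [0,0,0,0,0,-25,40]
    - [0,0,0,0,0,-25,40]
    - [0,0,0,0,0,-4,40]

```text
clock: 4.8
eef_pos: [0.4234, -0.2149, 0.0406]
eef_rot: [[-0.962, -0.271, -0.004], [-0.271, 0.962, 0.004], [0.003, 0.005, -1.0]]
contact_force: [0.0, 1.4, -3.1]
grip_width: 0.0502
```

```bash
python3 st.py 424.5 -217.9 105.7 c; python3 mk.py c 45
```

```text
t 4.8 p [ 423.4 -214.9   40.6] yang 105.74 tiltfix [-0.21 -0.25 -0.  ] F [ 0.   1.4 -3.1] g 50.2
need dx dy dyaw 1.1 -3.0 -0.0
```

View pics/mk_c.png

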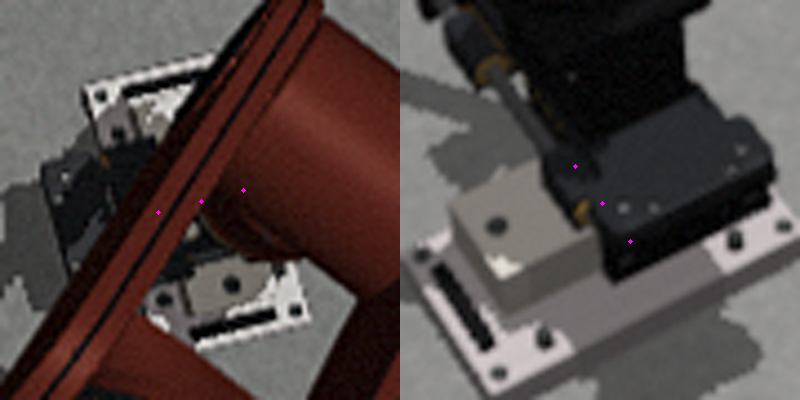

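Emit:
arm_command:
  series:
    - [0,0,0,0,0,0,40]
    - [0,0,0,0,0,0,40]

```text
clock: 5.1
eef_pos: [0.4267, -0.2172, 0.0445]
eef_rot: [[-0.962, -0.272, 0.002], [-0.272, 0.962, -0.002], [-0.002, -0.002, -1.0]]
contact_force: [0.4, 0.2, -3.1]
grip_width: 0.0498
```

```bash
cat > ov.py <<'E'
# ov.py tag ctrx ctry r  boxes "x,y,yaw,L,W,z0,z1" in mm/deg
import sys
from h import *
tag=sys.argv[1];cx,cy,cz=map(float,sys.argv[2].split(","));r=int(sys.argv[3]);o=[]
for n in("top","side"):
    im=cv2.imread(f"pics/{n}_{tag}.png");c=np.round(proj(n,[[cx/1e3,cy/1e3,cz/1e3]])[0]).astype(int);c=np.clip(c,r,[639-r,479-r])
    g=cv2.resize(im[c[1]-r:c[1]+r,c[0]-r:c[0]+r],(400,400),interpolation=cv2.INTER_CUBIC);h=g.copy()
    for k,b in enumerate(sys.argv[4:]):
        x,y,a,L,W,z0,z1=map(float,b.split(","))
        q=np.round((proj(n,box([x/1e3,y/1e3,np.radians(a)],L/1e3,W/1e3,z0/1e3,z1/1e3,True))-c+r+.5)*200/r-.5).astype(int)
        col=[(255,0,255),(255,255,0),(0,255,255)][k%3]
        for i in range(4):
            for s,e in((i,(i+1)%4),(4+i,4+(i+1)%4),(i,i+4)): cv2.line(h,tuple(q[s]),tuple(q[e]),col,1,cv2.LINE_AA)
    o.append(np.vstack([h]))
cv2.imwrite(f"pics/ov_{tag}.png",np.hstack(o))
E
python3 st.py 424.5 -217.9 105.7 d; python3 ov.py d 424,-217,30 45 424.5,-217.9,15.7,160,90,0,20 424.5,-217.9,15.7,120,50,36,66
```

```text
t 5.1 p [ 426.7 -217.2   44.5] yang 105.8 tiltfix [0.09 0.12 0.  ] F [ 0.4  0.2 -3.1] g 49.8
need dx dy dyaw -2.2 -0.7 -0.1
```

View pics/ov_d.png

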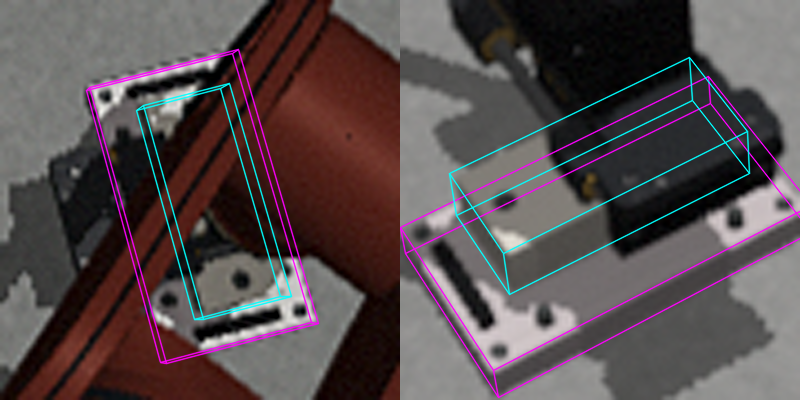

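Emit:
arm_command:
  series:
    - [0,0,0,0,0,-6,40]
    - [0,0,0,0,0,0,40]
    - [0,0,0,0,0,0,40]
    - [0,0,0,0,0,0,40]

```text
clock: 5.6
eef_pos: [0.4254, -0.2168, 0.037]
eef_rot: [[-0.962, -0.272, -0.0], [-0.272, 0.962, 0.0], [0.0, 0.0, -1.0]]
contact_force: [0.2, 0.7, -4.2]
grip_width: 0.0501
```

```bash
python3 st.py 424.5 -217.9 105.7 e; python3 ov.py e 400,-230,30 24 ;cp pics/ov_e.png pics/ov_e0.png; python3 ov.py e 400,-230,30 24 424.5,-217.9,15.7,160,90,0,20 425,-217.5,15.7,120,50,30,60
```

```text
t 5.6 p [ 425.4 -216.8   37. ] yang 105.76 tiltfix [-0.01 -0.01 -0.  ] F [ 0.2  0.7 -4.2] g 50.1
need dx dy dyaw -0.9 -1.1 -0.1
```

View pics/ov_e.png

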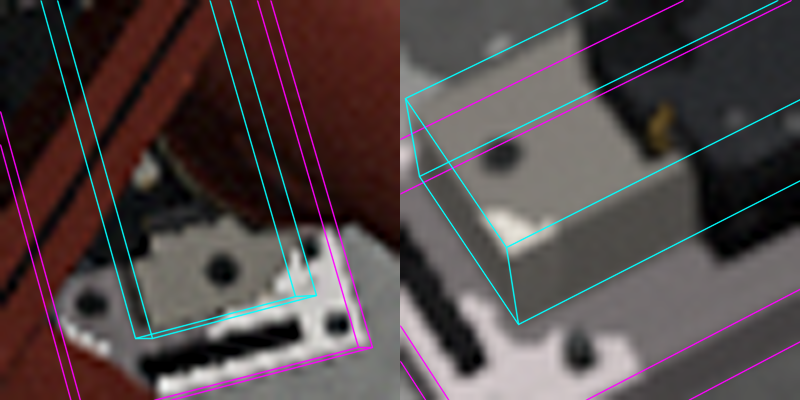

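View pics/ov_e0.png

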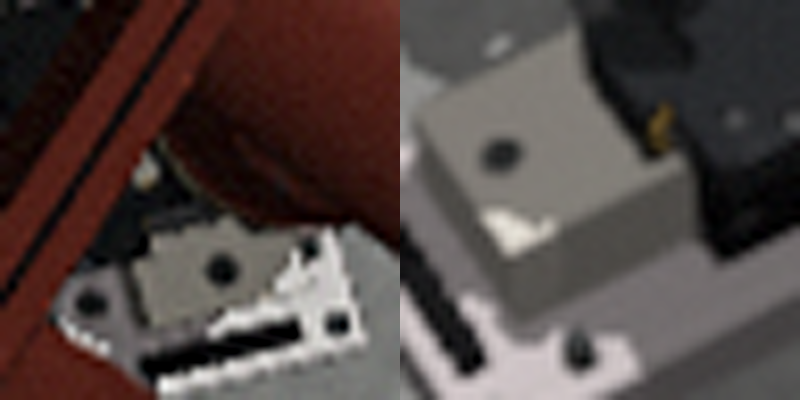

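Against the overlay, the riser sits about 2 mm too far along +x. I'll correct that and lower it in.

Emit:
arm_command:
  series:
    - [0,0,0,-2,-1,-3,40]
    - [0,0,0,0,0,-3,40]
    - [0,0,0,0,0,-2,40]
    - [0,0,0,0,0,-1,40]
    - [0,0,0,0,0,0,40]

```text
clock: 6.2
eef_pos: [0.4235, -0.2178, 0.028]
eef_rot: [[-0.962, -0.272, -0.0], [-0.272, 0.962, 0.0], [0.0, 0.0, -1.0]]
contact_force: [-0.1, 0.0, -3.1]
grip_width: 0.0495
```

```bash
python3 st.py 424.5 -217.9 105.7 f; python3 ov.py f 400,-230,30 24  424.5,-217.9,15.7,160,90,0,20 424,-218,15.7,120,50,20,50
```

```text
t 6.2 p [ 423.5 -217.8   28. ] yang 105.77 tiltfix [-0.   -0.01 -0.  ] F [-0.1  0.  -3.1] g 49.5
need dx dy dyaw 1.0 -0.1 -0.1
```

View pics/ov_f.png

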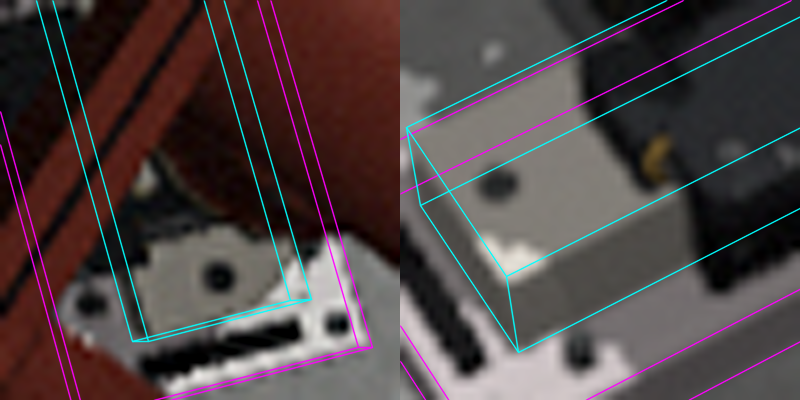

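Emit:
arm_command:
  series:
    - [0,0,0,0,0,-0.7,40]
    - [0,0,0,0,0,-0.7,40]
    - [0,0,0,0,0,0,40]

```text
clock: 6.6
eef_pos: [0.4237, -0.2179, 0.0279]
eef_rot: [[-0.962, -0.272, -0.0], [-0.272, 0.962, 0.0], [0.0, 0.0, -1.0]]
contact_force: [-5.4, 3.5, 11.1]
grip_width: 0.0497
```

Seated: Fz went up with TCP at 27.9 mm, against 28 expected. Releasing and retreating.

Emit:
arm_command:
  series:
    - [0,0,0,0,0,0.8,40]
    - [0,0,0,0,0,0,60]
    - [0,0,0,0,0,0,70]
    - [0,0,0,0,0,0,70]
    - [0,0,0,0,0,20,70]

```text
clock: 7.1
eef_pos: [0.4216, -0.2164, 0.0453]
eef_rot: [[-0.962, -0.272, -0.004], [-0.272, 0.962, 0.003], [0.003, 0.004, -1.0]]
contact_force: [0.4, -0.3, -0.5]
grip_width: 0.0683
```

Emit:
arm_command:
  series:
    - [0,0,0,0,0,40,87]
    - [0,0,-4,20,0,30,87]
    - [0,0,-6,35,0,0,87]
    - [0,0,-6,35,0,0,87]
    - [0,0,-6,35,0,0,87]

```text
clock: 7.6
eef_pos: [0.5501, -0.218, 0.118]
eef_rot: [[-0.994, 0.113, 0.001], [0.113, 0.994, -0.001], [-0.001, -0.001, -1.0]]
contact_force: [-1.3, -0.6, 0.0]
grip_width: 0.0867
```

Emit:
arm_command:
  series:
    - [0,0,-6,35,0,0,87]
    - [0,0,-6,35,0,0,87]
    - [0,0,-6,10,0,0,87]
    - [0,0,0,0,0,0,87]
    - [0,0,0,0,0,0,87]

```text
clock: 8.1
eef_pos: [0.6279, -0.2176, 0.1168]
eef_rot: [[-0.913, 0.408, -0.001], [0.408, 0.913, 0.0], [0.001, -0.0, -1.0]]
contact_force: [-0.6, -0.2, 0.1]
grip_width: 0.0869
```

```bash
python3 st.py 629.4 -212 66 g; python3 ov.py g 424,-217,30 45  424.5,-217.9,15.7,160,90,0,20 424.5,-217.9,15.7,120,50,20,50
```

```text
t 8.1 p [ 627.9 -217.6  116.8] yang 65.94 tiltfix [-0.02 -0.07 -0.  ] F [-0.6 -0.2  0.1] g 86.9
need dx dy dyaw 1.5 5.6 0.1
```

View pics/ov_g.png

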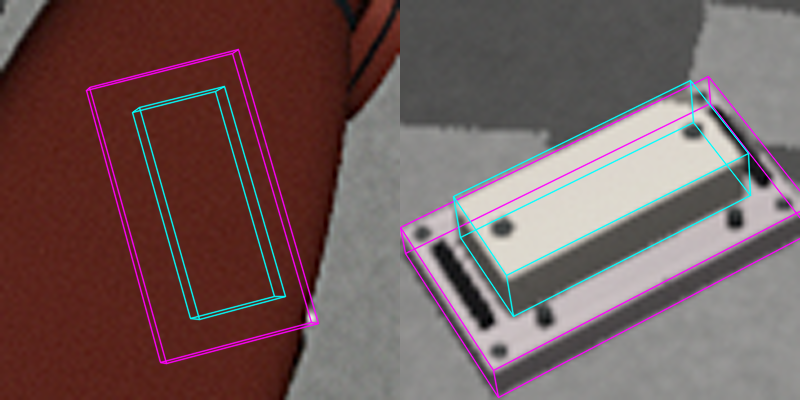

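```bash
cat > fs.py <<'E'
# fs.py tag kind x y yaw z_top full? views : fit top face near guess
import sys
from h import *
K={"riser":(120,50,br(150)),"blue":(110,54,lambda R,G,B:(B-R)>70),"panel":(110,60,lambda R,G,B:R<74),"jig":(160,90,br(137)),
"hold":(90,44,lambda R,G,B:(np.minimum(R,B)>133)|(G-R>40))}
tag,k=sys.argv[1:3];x,y,a,zt=map(float,sys.argv[3:7]);full=len(sys.argv)>8 and float(sys.argv[8])
L,W,fn=K[k]
for n in sys.argv[7].split(","):
    im=cv2.imread(f"pics/{n}_{tag}.png")[:,:,::-1]
    c=np.round(proj(n,[[x/1e3,y/1e3,zt/1e3]])[0]).astype(int);r=45 if k=="jig" else 36
    m,o=mask(im,c,r,fn)
    g=cv2.resize(im[c[1]-r:c[1]+r,c[0]-r:c[0]+r],(400,400));mm=cv2.resize(m*255,(400,400))
    cv2.imwrite(f"pics/fs_{tag}_{n}.png",np.hstack([g[:,:,::-1],cv2.merge([mm]*3)]))
    p,f=fit([(n,m,o)],[x/1e3,y/1e3,np.radians(a)],L/1e3,W/1e3,(zt-(full or 0))/1e3,zt/1e3,bool(full))
    d=p[:2]*1000-[x,y];t=np.radians(a);print(n,np.round(p[:2]*1000,1),round(np.degrees(p[2]),1),"cost",round(f,3),"local off",np.round([d[0]*np.cos(t)+d[1]*np.sin(t),-d[0]*np.sin(t)+d[1]*np.cos(t)],1))
E
python3 fs.py g riser 424.5 -217.9 15.7 50 side
```

```text
side [ 421.8 -247.4] 22.4 cost 0.461 local off [-10.6 -27.7]
```

View pics/fs_g_side.png

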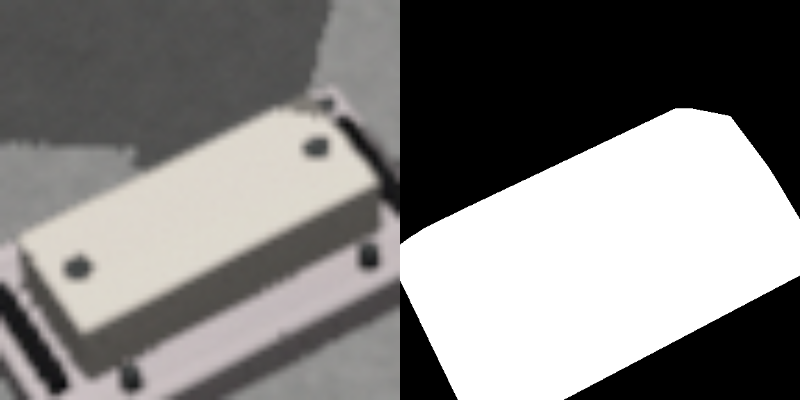

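```bash
python3 - <<'E'
from h import *
c=np.round(proj("side",[[.4245,-.2179,.05]])[0]);r=36
P=[unproj("side",(np.array(q)+.5)/(400/72)-.5+c-r,.05)[:2]*1000 for q in((18,242),(83,333),(380,185))]
print(np.round(P,1),[np.linalg.norm(P[0]-P[1]),np.linalg.norm(P[1]-P[2])],(P[0]+P[2])/2, np.degrees(np.arctan2(*(P[2]-P[1])[::-1])))
E
```

```text
[[ 359.4 -216. ]
 [ 373.  -260.4]
 [ 486.2 -229.5]] [np.float64(46.45836251331457), np.float64(117.42522845225274)] [ 422.79994844 -222.77132968] 15.26385910185018
```

The side camera reads about 2.5 mm low in y compared with the gripped riser, and the top camera agrees with the robot, so I'll weight the top camera. Going down to the blue spacer.

Emit:
arm_command:
  series:
    - [0,0,0.1,2.6,6.9,-35,87]
    - [0,0,0,0,0,-35,87]
    - [0,0,0,0,0,-28,87]
    - [0,0,0,0,0,-13,87]
    - [0,0,0,0,0,-2,87]

```text
clock: 8.7
eef_pos: [0.6291, -0.2104, 0.0026]
eef_rot: [[-0.913, 0.409, -0.003], [0.409, 0.913, 0.002], [0.004, 0.0, -1.0]]
contact_force: [-0.3, 0.6, 0.4]
grip_width: 0.0874
```

Emit:
arm_command:
  series:
    - [0,0,0,0,0,0,87]
    - [0,0,0,0,0,0,60]
    - [0,0,0,0,0,0,45]
    - [0,0,0,0,0,0,45]
    - [0,0,0,0,0,0,45]

```text
clock: 9.2
eef_pos: [0.6315, -0.2111, 0.0052]
eef_rot: [[-0.913, 0.409, 0.001], [0.409, 0.913, -0.001], [-0.001, -0.0, -1.0]]
contact_force: [0.4, 0.4, 0.1]
grip_width: 0.063
```

```bash
python3 st.py 630.5 -210.7 66
```

```text
t 9.2 p [ 631.5 -211.1    5.2] yang 65.87 tiltfix [0.03 0.06 0.  ] F [0.4 0.4 0.1] g 63.0
need dx dy dyaw -1.0 0.4 0.1
```

Emit:
arm_command:
  series:
    - [0,0,0,-0.8,0,-1.2,45]
    - [0,0,0,0,0,0,45]
    - [0,0,0,0,0,0,45]
    - [0,0,0,0,0,0,45]
    - [0,0,0,0,0,0,45]

```text
clock: 9.7
eef_pos: [0.6306, -0.211, 0.0035]
eef_rot: [[-0.913, 0.409, 0.001], [0.409, 0.913, -0.0], [-0.001, 0.0, -1.0]]
contact_force: [0.6, 0.3, 3.2]
grip_width: 0.054
```

```bash
python3 st.py
```

```text
t 9.7 p [ 630.6 -211.     3.5] yang 65.87 tiltfix [0.01 0.03 0.  ] F [0.6 0.3 3.2] g 54.0
```

Emit:
arm_command:
  series:
    - [0,0,0,0,0,15,45]
    - [0,0,0,0,0,35,45]
    - [0,0,0,0,10,45,45]
    - [0,0,4,0,30,20,45]
    - [0,0,5,0,40,0,45]

```text
clock: 10.2
eef_pos: [0.6332, -0.1327, 0.1243]
eef_rot: [[-0.965, 0.261, 0.008], [0.261, 0.965, -0.003], [-0.009, -0.001, -1.0]]
contact_force: [1.2, -0.4, -1.6]
grip_width: 0.0535
```

Emit:
arm_command:
  series:
    - [0,0,5,-10,40,0,45]
    - [0,0,5,-10,40,0,45]
    - [0,0,5,-10,30,0,45]
    - [0,0,5,0,20,0,45]
    - [0,0,0,0,0,0,45]

```text
clock: 10.7
eef_pos: [0.5995, 0.0019, 0.1187]
eef_rot: [[-0.996, -0.09, -0.001], [-0.09, 0.996, 0.001], [0.0, 0.001, -1.0]]
contact_force: [0.2, -0.5, -1.8]
grip_width: 0.0536
```

```bash
python3 st.py i; python3 ov.py i 425,-217,30 45
```

```text
t 10.7 p [599.5   1.9 118.7] yang 95.14 tiltfix [-0.04 -0.03 -0.  ] F [ 0.2 -0.5 -1.8] g 53.6
```

View pics/ov_i.png

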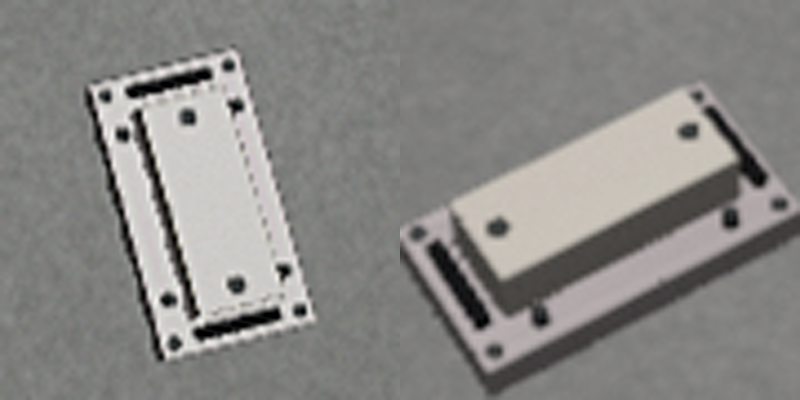

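View pics/side_i.png

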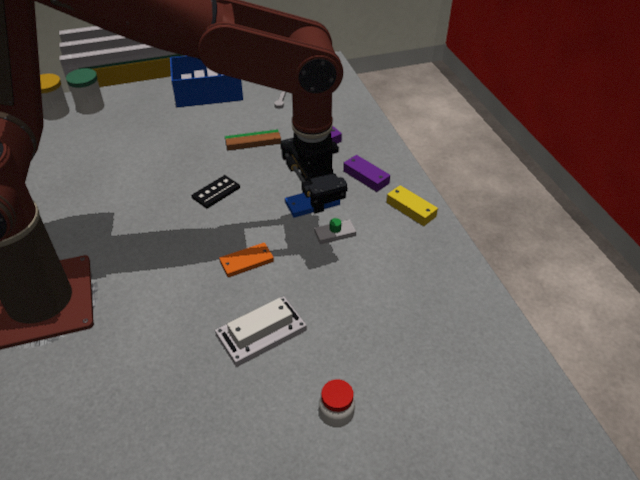

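```bash
cat > big.py <<'E'
import sys
from h import *
tag,n=sys.argv[1:3];cx,cy,cz=map(float,sys.argv[3].split(","));r=int(sys.argv[4])
im=cv2.imread(f"pics/{n}_{tag}.png");c=np.round(proj(n,[[cx/1e3,cy/1e3,cz/1e3]])[0]).astype(int)
f=600/(2*r);g=cv2.resize(im[c[1]-r:c[1]+r,c[0]-r:c[0]+r],(600,600),interpolation=cv2.INTER_CUBIC)
for k,b in enumerate(sys.argv[5:]):
    x,y,a,L,W,z=map(float,b.split(","));q=(proj(n,box([x/1e3,y/1e3,np.radians(a)],L/1e3,W/1e3,0,z/1e3,False))-c+r+.5)*f-.5
    cv2.polylines(g,[np.round(q*16).astype(int).reshape(-1,1,2)],True,[(255,0,255),(0,160,0),(0,0,255)][k%3],1,cv2.LINE_AA,4)
cv2.imwrite(f"pics/big_{tag}_{n}.png",g)
E
python3 big.py i top 425.5,-217.4,20 36 425.5,-217.4,15.8,160,90,20 425.5,-217.4,15.8,120,50,50
python3 fs.py i jig 425.5 -217.4 15.8 20 top,side
```

```text
top [ 425.1 -217.7] 15.6 cost 0.02 local off [-0.5 -0.1]
side [ 423.6 -218.4] 16.0 cost 0.015 local off [-2.1 -0.4]
```

View pics/big_i_top.png

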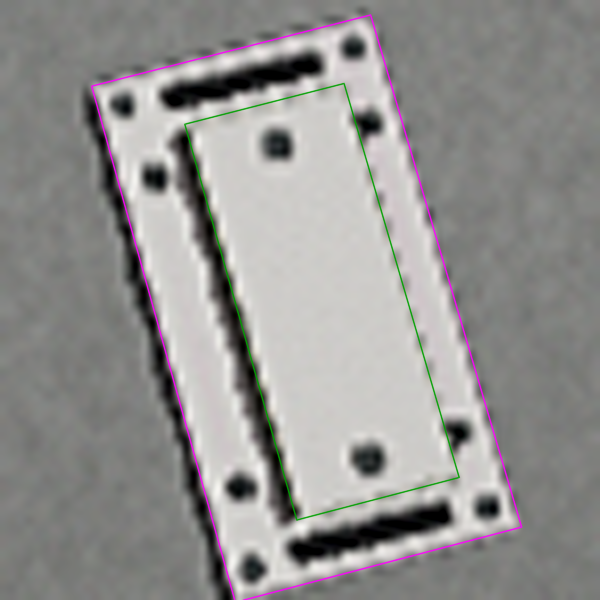

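```bash
python3 - <<'E'
from h import *
import itertools
# gradient-based: edge contrast of the riser top-face outline as function of shift
for n in("top","side"):
    im=cv2.imread(f"pics/{n}_i.png").astype(np.float32);g=cv2.GaussianBlur(im.sum(2),(0,0),0.7)
    base=np.array([.4251,-.2177]) if n=="top" else np.array([.4236,-.2184]);t=np.radians(15.7)
    ex=np.array([np.cos(t),np.sin(t)]);ey=np.array([-ex[1],ex[0]])
    def prof(fx,fy,axis,sgn):
        # mean intensity along edge shifted by d
        out=[]
        for d in np.arange(-8,8.1,.5):
            s=np.linspace(-.8,.8,41)
            if axis=="y": P=[base+ex*u*.06+ey*(sgn*.025+d/1e3) for u in s]
            else: P=[base+ey*u*.025+ex*(sgn*.06+d/1e3) for u in s]
            q=proj(n,np.c_[np.array(P),np.full(41,.05)]).astype(np.float32)
            out.append(cv2.remap(g,q[:,0].reshape(1,-1),q[:,1].reshape(1,-1),cv2.INTER_CUBIC).mean())
        return np.array(out)
    for ax in"xy":
        for sg in(1,-1):
            p=prof(0,0,ax,sg);print(n,ax,sg,p[::1].astype(int))
E
```

```text
top x 1 [571 580 589 596 602 607 609 609 607 602 597 592 587 583 580 578 578 579
 577 573 563 548 524 491 446 392 333 272 215 165 124  95  78]
top x -1 [ 71  86 112 147 192 243 296 350 400 445 484 515 537 552 559 562 563 564
 567 572 579 587 595 600 604 604 603 600 594 586 577 566 555]
top y 1 [611 612 615 617 620 621 621 617 610 596 576 546 507 459 404 346 291 241
 204 180 170 175 192 219 254 295 341 389 436 478 515 545 567]
top y -1 [598 593 586 578 571 564 557 551 546 541 537 533 529 527 526 528 535 544
 556 569 582 592 600 606 609 611 612 612 612 611 610 609 608]
side x 1 [551 558 564 568 569 566 559 546 527 502 470 432 391 348 308 272 243 224
 215 217 230 253 282 314 346 375 398 414 423 425 423 418 411]
side x -1 [392 369 346 326 307 292 279 270 265 266 275 292 317 350 387 425 462 494
 521 541 556 565 570 572 571 568 563 556 548 539 530 520 511]
side y 1 [578 577 575 572 568 561 552 540 526 509 492 474 456 440 425 412 402 394
 389 385 383 381 381 381 381 381 381 381 381 381 381 381 382]
side y -1 [211 211 212 214 217 223 232 244 262 285 312 343 376 409 441 471 498 522
 540 554 564 571 576 579 581 581 581 581 581 581 581 581 581]
```

Edge profiles put the riser within about 0.7 mm in x and 1.5 mm in y of the jig centre, and it lies flat. Carrying the blue spacer over.

Emit:
arm_command:
  series:
    - [0,0,1.3,-15,-18,0,45]
    - [0,0,1.3,-22,-28,0,45]
    - [0,0,1.3,-23,-29,0,45]
    - [0,0,1.3,-23,-29,0,45]
    - [0,0,1.3,-23,-29,-5,45]

```text
clock: 11.3
eef_pos: [0.4937, -0.1365, 0.1141]
eef_rot: [[-0.981, -0.195, 0.001], [-0.195, 0.981, -0.001], [-0.001, -0.001, -1.0]]
contact_force: [0.3, -1.0, -1.5]
grip_width: 0.054
```

Emit:
arm_command:
  series:
    - [0,0,1.3,-23,-29,-10,45]
    - [0,0,1.3,-23,-28,-15,45]
    - [0,0,1.3,-15,-19,-15,45]
    - [0,0,0,-7,-9,-8,45]
    - [0,0,0,0,0,0,45]

```text
clock: 11.8
eef_pos: [0.4247, -0.2199, 0.0643]
eef_rot: [[-0.966, -0.259, -0.002], [-0.259, 0.966, 0.001], [0.002, 0.002, -1.0]]
contact_force: [-0.6, 0.1, -1.0]
grip_width: 0.0535
```

Emit:
arm_command:
  series:
    - [0,0,0,0,0,0,45]
    - [0,0,0,0,0,0,45]
    - [0,0,0,0,0,0,45]

```text
clock: 12.1
eef_pos: [0.4274, -0.2185, 0.066]
eef_rot: [[-0.964, -0.264, 0.001], [-0.264, 0.964, -0.001], [-0.001, -0.001, -1.0]]
contact_force: [0.1, 0.1, -1.5]
grip_width: 0.0533
```

```bash
python3 st.py 425 -216.7 105.7
```

```text
t 12.1 p [ 427.4 -218.5   66. ] yang 105.33 tiltfix [0.04 0.07 0.  ] F [ 0.1  0.1 -1.5] g 53.3
need dx dy dyaw -2.4 1.8 0.4
```

Emit:
arm_command:
  series:
    - [0,0,0.4,-1.8,1.5,-5,45]
    - [0,0,0,0,0,-3,45]
    - [0,0,0,0,0,-2,45]
    - [0,0,0,0,0,0,45]
    - [0,0,0,0,0,0,45]

```text
clock: 12.6
eef_pos: [0.4245, -0.2173, 0.0551]
eef_rot: [[-0.963, -0.27, -0.0], [-0.27, 0.963, 0.0], [0.0, 0.0, -1.0]]
contact_force: [-0.8, -0.4, -1.3]
grip_width: 0.0533
```

```bash
python3 st.py 425 -216.7 105.7 j;python3 ov.py j 400,-225,50 30
```

```text
t 12.6 p [ 424.5 -217.3   55.1] yang 105.66 tiltfix [-0.01 -0.01 -0.  ] F [-0.8 -0.4 -1.3] g 53.3
need dx dy dyaw 0.5 0.6 0.0
```

View pics/ov_j.png

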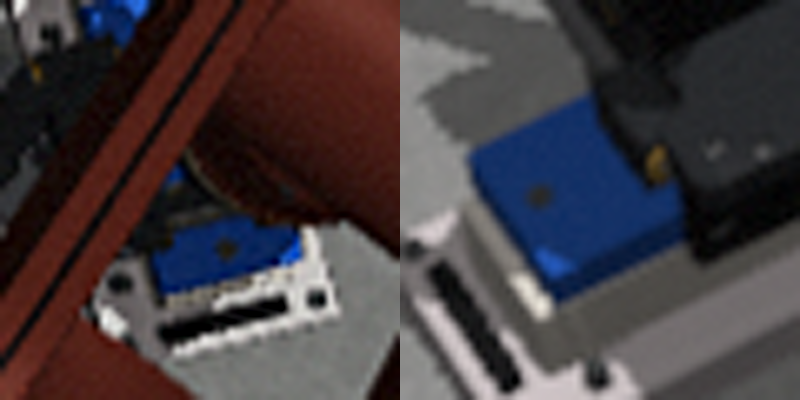

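Emit:
arm_command:
  series:
    - [0,0,0,0.4,0.5,-0.8,45]
    - [0,0,0,0,0,-0.7,45]
    - [0,0,0,0,0,-0.5,45]
    - [0,0,0,0,0,0,45]

```text
clock: 13.1
eef_pos: [0.425, -0.2169, 0.0535]
eef_rot: [[-0.963, -0.27, 0.0], [-0.27, 0.963, 0.0], [-0.0, 0.0, -1.0]]
contact_force: [-1.5, 0.4, 1.7]
grip_width: 0.0537
```

Emit:
arm_command:
  series:
    - [0,0,0,0,0,0.3,60]
    - [0,0,0,0,0,0,75]
    - [0,0,0,0,0,0,75]
    - [0,0,0,0,0,0,75]
    - [0,0,0,0,0,20,80]

```text
clock: 13.6
eef_pos: [0.4229, -0.2155, 0.0713]
eef_rot: [[-0.963, -0.27, -0.004], [-0.27, 0.963, 0.003], [0.003, 0.004, -1.0]]
contact_force: [0.5, 0.0, -0.4]
grip_width: 0.0766
```

Emit:
arm_command:
  series:
    - [0,0,0,0,0,40,87]
    - [0,0,1,0,30,5,87]
    - [0,0,1,0,38,0,87]
    - [0,0,1,0,38,0,87]
    - [0,0,1,0,38,0,87]

```text
clock: 14.1
eef_pos: [0.4248, -0.0717, 0.1188]
eef_rot: [[-0.942, -0.336, 0.001], [-0.336, 0.942, -0.0], [-0.001, -0.0, -1.0]]
contact_force: [-0.0, -0.2, -0.8]
grip_width: 0.087
```

Emit:
arm_command:
  series:
    - [0,0,1,0,38,0,87]
    - [0,0,1,0,38,0,87]
    - [0,0,1,0,38,0,87]
    - [0,0,1,0,38,0,87]
    - [0,0,1,0,38,0,87]

```text
clock: 14.6
eef_pos: [0.4248, 0.1187, 0.1187]
eef_rot: [[-0.908, -0.418, 0.001], [-0.418, 0.908, 0.0], [-0.001, -0.0, -1.0]]
contact_force: [1.0, -1.7, -0.1]
grip_width: 0.0871
```

Emit:
arm_command:
  series:
    - [0,0,1,0,38,-10,87]
    - [0,0,1,0,38,-10,87]
    - [0,0,1,0,27,0,87]
    - [0,0,1,0,10,0,87]
    - [0,0,1,0,0,0,87]

```text
clock: 15.1
eef_pos: [0.4248, 0.231, 0.0985]
eef_rot: [[-0.867, -0.498, 0.0], [-0.498, 0.867, -0.0], [0.0, -0.0, -1.0]]
contact_force: [0.7, -0.2, -0.0]
grip_width: 0.0869
```

```bash
python3 st.py 416.8 237.5 119.8 k; python3 fs.py k blue 425.2 -217.3 15.7 66 top,side; python3 ov.py k 425,-217,30 45;python3 mk.py k 40
```

```text
t 15.1 p [424.8 231.   98.5] yang 119.86 tiltfix [0.01 0.   0.  ] F [ 0.7 -0.2 -0. ] g 86.9
need dx dy dyaw -8.0 6.5 -0.1
top [ 425.5 -216.8] 15.8 cost 0.013 local off [0.4 0.4]
side [ 423.2 -220.7] 15.7 cost 0.009 local off [-2.8 -2.7]
```

View pics/ov_k.png

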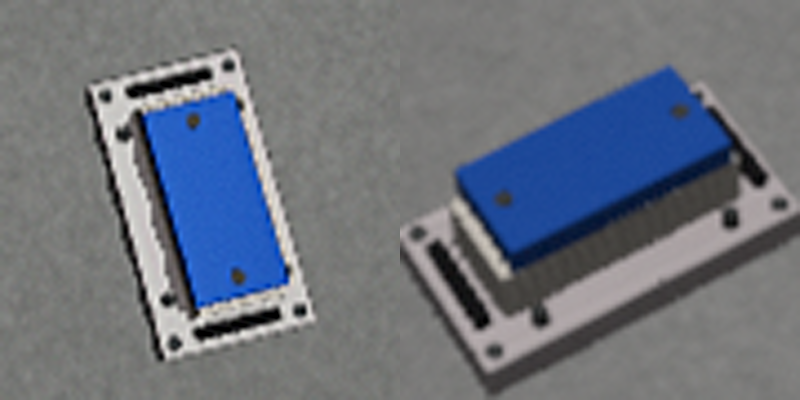

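View pics/mk_k.png

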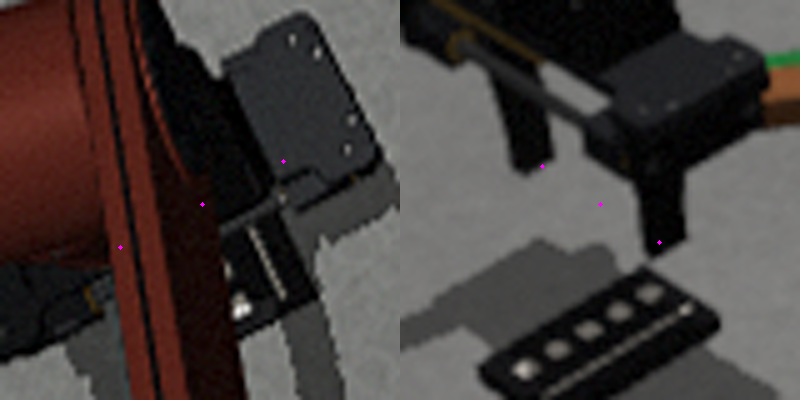

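Blue is on: the top-view fit is (425.5,-216.8), which matches the release pose, with yaw 15.8. Now the panel.

Emit:
arm_command:
  series:
    - [0,0,0,-8,6.5,-30,87]
    - [0,0,0,0,0,-30,87]
    - [0,0,0,0,0,-22,87]
    - [0,0,0,0,0,-10,87]
    - [0,0,0,0,0,-3,87]

```text
clock: 15.7
eef_pos: [0.4164, 0.2353, 0.0027]
eef_rot: [[-0.87, -0.494, -0.002], [-0.494, 0.87, -0.001], [0.002, 0.0, -1.0]]
contact_force: [0.0, -0.2, -0.4]
grip_width: 0.087
```

Emit:
arm_command:
  series:
    - [0,0,0,0,0,0,87]
    - [0,0,0,0,0,0,75]
    - [0,0,0,0,0,0,70]

```text
clock: 16.0
eef_pos: [0.418, 0.2369, 0.0048]
eef_rot: [[-0.869, -0.495, 0.002], [-0.495, 0.869, 0.001], [-0.002, -0.0, -1.0]]
contact_force: [-0.8, -0.3, -0.0]
grip_width: 0.0776
```

```bash
python3 st.py 417 237.7 119.8 l;python3 mk.py l 40
```

```text
t 16.0 p [418.  236.9   4.8] yang 119.66 tiltfix [-0.04  0.12  0.  ] F [-0.8 -0.3 -0. ] g 77.6
need dx dy dyaw -1.0 0.8 0.1
```

View pics/mk_l.png

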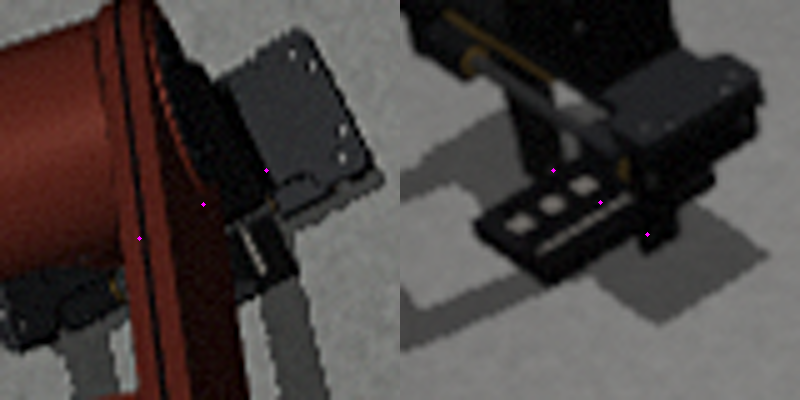

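The fingers straddle the panel. Closing.

Emit:
arm_command:
  series:
    - [0,0,0,-0.6,0.6,-1.3,65]
    - [0,0,0,0,0,0,50]
    - [0,0,0,0,0,0,50]
    - [0,0,0,0,0,0,50]
    - [0,0,0,0,0,0,50]

```text
clock: 16.6
eef_pos: [0.4161, 0.2373, 0.0022]
eef_rot: [[-0.869, -0.495, -0.0], [-0.495, 0.869, 0.0], [0.0, 0.0, -1.0]]
contact_force: [-1.5, 1.0, 1.3]
grip_width: 0.0595
```

Emit:
arm_command:
  series:
    - [0,0,0,0,0,0,50]
    - [0,0,0,0,0,0,50]

```text
clock: 16.8
eef_pos: [0.4162, 0.2373, 0.0022]
eef_rot: [[-0.869, -0.495, -0.0], [-0.495, 0.869, 0.0], [0.0, 0.0, -1.0]]
contact_force: [-1.7, 1.6, 1.1]
grip_width: 0.0591
```

```bash
python3 st.py 417 237.7 119.8
```

```text
t 16.8 p [416.2 237.3   2.2] yang 119.67 tiltfix [-0.   -0.01 -0.  ] F [-1.7  1.6  1.1] g 59.1
need dx dy dyaw 0.8 0.4 0.1
```

Emit:
arm_command:
  series:
    - [0,0,0,0,0,15,50]
    - [0,0,0,0,0,35,50]
    - [0,0,0,0,-8,45,50]
    - [0,0,-1,0.6,-25,25,50]
    - [0,0,-1,0.6,-36,0,50]

```text
clock: 17.3
eef_pos: [0.4209, 0.1689, 0.1268]
eef_rot: [[-0.885, -0.466, 0.009], [-0.466, 0.885, 0.002], [-0.009, -0.003, -1.0]]
contact_force: [1.6, 0.2, -1.4]
grip_width: 0.0592
```

Emit:
arm_command:
  series:
    - [0,0,-1,0.6,-38,0,50]
    - [0,0,-1,0.6,-38,0,50]
    - [0,0,-1,0.6,-38,0,50]
    - [0,0,-1,0.6,-38,0,50]
    - [0,0,-1,0.6,-38,0,50]

```text
clock: 17.8
eef_pos: [0.4201, -0.0235, 0.1221]
eef_rot: [[-0.923, -0.385, 0.0], [-0.385, 0.923, -0.0], [-0.0, -0.001, -1.0]]
contact_force: [0.7, -0.5, -1.1]
grip_width: 0.0599
```

Emit:
arm_command:
  series:
    - [0,0,-1,0.6,-38,0,50]
    - [0,0,-1,0.6,-38,0,50]
    - [0,0,-1,0.6,-38,0,50]
    - [0,0,-1,0.6,-34,-5,50]
    - [0,0,-1,0.6,-25,-15,50]

```text
clock: 18.3
eef_pos: [0.4243, -0.198, 0.1034]
eef_rot: [[-0.953, -0.301, 0.003], [-0.301, 0.953, -0.003], [-0.002, -0.004, -1.0]]
contact_force: [0.5, -0.5, -1.2]
grip_width: 0.0596
```

Emit:
arm_command:
  series:
    - [0,0,-1,0.6,-14,-10,50]
    - [0,0,-1,0.6,-8,-8,50]
    - [0,0,0,0,0,0,50]
    - [0,0,0,0,0,0,50]
    - [0,0,0,0,0,0,50]

```text
clock: 18.8
eef_pos: [0.425, -0.2162, 0.0847]
eef_rot: [[-0.963, -0.271, 0.001], [-0.271, 0.963, -0.0], [-0.0, -0.0, -1.0]]
contact_force: [0.8, -0.8, -1.7]
grip_width: 0.0593
```

```bash
python3 st.py 424.2 -217 105.7
```

```text
t 18.8 p [ 425.  -216.2   84.7] yang 105.74 tiltfix [0.02 0.03 0.  ] F [ 0.8 -0.8 -1.7] g 59.3
need dx dy dyaw -0.8 -0.8 -0.0
```

Emit:
arm_command:
  series:
    - [0,0,0,-0.8,-0.6,-7,50]
    - [0,0,0,0,0,-5,50]
    - [0,0,0,0,0,-2.5,50]
    - [0,0,0,0,0,0,50]
    - [0,0,0,0,0,0,50]

```text
clock: 19.3
eef_pos: [0.4239, -0.2173, 0.0697]
eef_rot: [[-0.963, -0.27, -0.0], [-0.27, 0.963, 0.0], [0.0, 0.0, -1.0]]
contact_force: [0.8, 0.2, -0.3]
grip_width: 0.0594
```

```bash
python3 st.py 424.2 -217 105.7
```

```text
t 19.3 p [ 423.9 -217.3   69.7] yang 105.67 tiltfix [-0.01 -0.01 -0.  ] F [ 0.8  0.2 -0.3] g 59.4
need dx dy dyaw 0.3 0.3 0.0
```

Emit:
arm_command:
  series:
    - [0,0,0,0.3,0.3,-0.7,50]
    - [0,0,0,0,0,-0.7,50]
    - [0,0,0,0,0,-0.3,50]
    - [0,0,0,0,0,0,50]

```text
clock: 19.7
eef_pos: [0.4243, -0.2171, 0.0682]
eef_rot: [[-0.963, -0.27, 0.0], [-0.27, 0.963, -0.0], [-0.0, -0.0, -1.0]]
contact_force: [-0.1, 0.2, 0.2]
grip_width: 0.0595
```

```bash
python3 st.py 424.2 -217 105.7 m;python3 ov.py m 400,-225,60 30
```

```text
t 19.7 p [ 424.3 -217.1   68.2] yang 105.66 tiltfix [0.   0.01 0.  ] F [-0.1  0.2  0.2] g 59.5
need dx dy dyaw -0.1 0.1 0.0
```

View pics/ov_m.png

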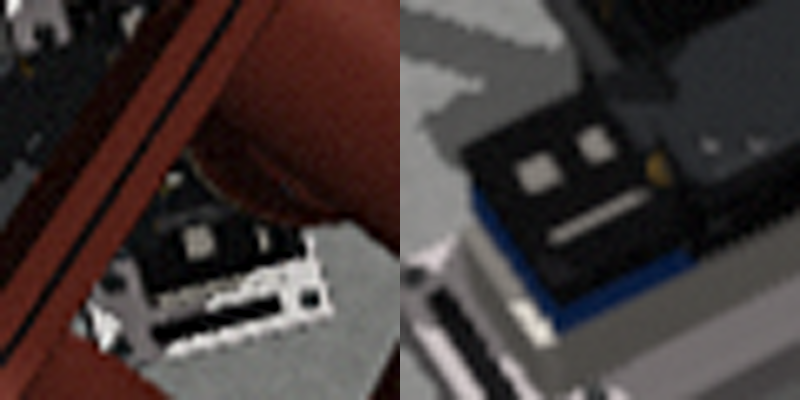

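Emit:
arm_command:
  series:
    - [0,0,0,0,0,0,65]
    - [0,0,0,0,0,0,78]
    - [0,0,0,0,0,0,80]
    - [0,0,0,0,0,0,80]
    - [0,0,0,0,0,20,80]

```text
clock: 20.3
eef_pos: [0.4222, -0.2157, 0.0857]
eef_rot: [[-0.963, -0.27, -0.004], [-0.27, 0.963, 0.003], [0.003, 0.004, -1.0]]
contact_force: [-1.4, 0.7, 0.9]
grip_width: 0.079
```

Emit:
arm_command:
  series:
    - [0,0,0,0,0,40,87]
    - [0,0,-1.5,18,18,0,87]
    - [0,0,-1.5,27,26,0,87]
    - [0,0,-1.5,28,27,0,87]
    - [0,0,-1.5,28,27,0,87]

```text
clock: 20.8
eef_pos: [0.5262, -0.1182, 0.1283]
eef_rot: [[-0.986, -0.166, 0.001], [-0.166, 0.986, -0.0], [-0.001, -0.0, -1.0]]
contact_force: [0.5, -0.5, 0.5]
grip_width: 0.0868
```

Emit:
arm_command:
  series:
    - [0,0,-1.5,28,27,0,87]
    - [0,0,-1.5,28,27,0,87]
    - [0,0,-1.5,28,27,0,87]
    - [0,0,-1.5,28,27,0,87]
    - [0,0,-2,15,15,0,87]

```text
clock: 21.3
eef_pos: [0.6539, 0.0063, 0.1279]
eef_rot: [[-1.0, -0.03, 0.001], [-0.03, 1.0, 0.0], [-0.001, 0.0, -1.0]]
contact_force: [0.1, 0.3, 0.4]
grip_width: 0.0873
```

Emit:
arm_command:
  series:
    - [0,0,0,4,4,0,87]
    - [0,0,0,0,0,-20,87]
    - [0,0,0,0,0,0,87]

```text
clock: 21.6
eef_pos: [0.6537, 0.0077, 0.1049]
eef_rot: [[-1.0, -0.03, -0.006], [-0.03, 1.0, 0.0], [0.006, 0.0, -1.0]]
contact_force: [-0.2, -0.2, -1.5]
grip_width: 0.087
```

```bash
python3 st.py 656.8 9 91.5 n; python3 fs.py n panel 425.2 -217.3 15.7 78 top,side; python3 ov.py n 425,-217,30 45;python3 mk.py n 40
```

```text
t 21.6 p [653.7   7.7 104.9] yang 91.71 tiltfix [-0.02 -0.32 -0.  ] F [-0.2 -0.2 -1.5] g 87.0
need dx dy dyaw 3.1 1.3 -0.2
top [ 424.8 -215.6] 15.8 cost 0.049 local off [0.1 1.7]
side [ 423.2 -250.3] 12.1 cost 0.391 local off [-10.8 -31.3]
```

View pics/ov_n.png

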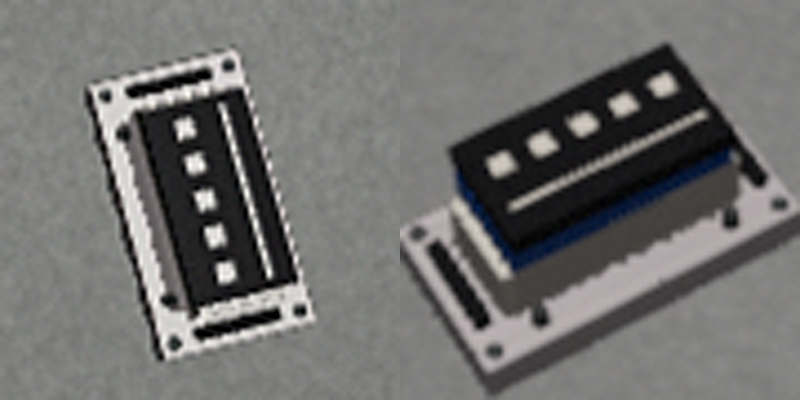

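View pics/mk_n.png

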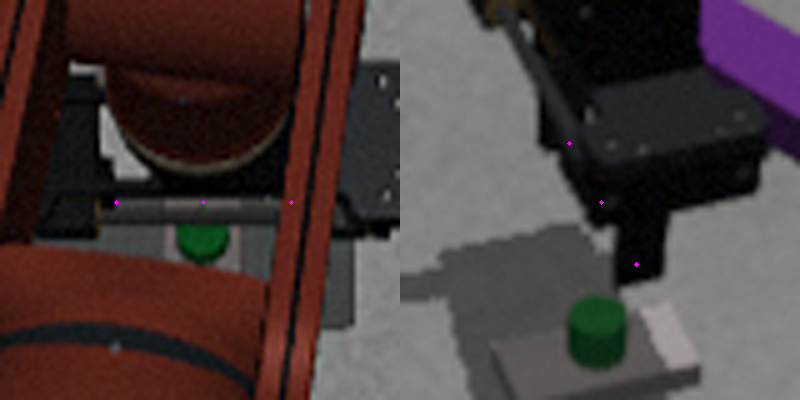

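```bash
python3 - <<'E'
from h import *
print(unproj("top",(322.9,234.1),.04)*1000,unproj("top",(322.9,235.8),.016)*1000)
im=cv2.imread("pics/top0.png").astype(int);
for n,f in(("top","top0"),("side","side0")):
    im=cv2.imread(f"pics/{f}.png").astype(int);m=(im[:,:,1]-im[:,:,2]>35)
    x0,y0=(323,237) if n=="top" else (335,227)
    yy,xx=np.nonzero(m[y0-14:y0+15,x0-14:x0+15]);u=(xx.mean()+x0-14,yy.mean()+y0-14);print(n,u,unproj(n,u,.04 if n=="top" else .03)*1000)
E
```

```text
[655.48557762   8.75731919  40.        ] [656.59408827   8.98135603  16.        ]
top (np.float64(323.0689655172414), np.float64(234.04597701149424)) [655.64305991   8.31955029  40.        ]
side (np.float64(335.06024096385545), np.float64(222.0)) [657.1577136   14.66223413  30.        ]
```

Emit:
arm_command:
  series:
    - [0,0,-0.2,1.2,1,-20,80]
    - [0,0,0,0,0,-30,80]
    - [0,0,0,0,0,-28,80]
    - [0,0,0,0,0,-16,80]
    - [0,0,0,0,0,-8,80]

```text
clock: 22.2
eef_pos: [0.6564, 0.0085, 0.0049]
eef_rot: [[-1.0, -0.025, -0.002], [-0.025, 1.0, 0.0], [0.002, 0.0, -1.0]]
contact_force: [-0.1, -0.7, 0.1]
grip_width: 0.0798
```

Emit:
arm_command:
  series:
    - [0,0,0,0,0,0,70]
    - [0,0,0,0,0,0,60]
    - [0,0,0,0,0,0,60]

```text
clock: 22.5
eef_pos: [0.6588, 0.0087, 0.0079]
eef_rot: [[-1.0, -0.026, 0.003], [-0.026, 1.0, -0.0], [-0.003, -0.0, -1.0]]
contact_force: [0.2, 1.0, 1.7]
grip_width: 0.0644
```

```bash
python3 st.py 656.2 8.8 91.5 o;python3 mk.py o 40
```

```text
t 22.5 p [658.8   8.7   7.9] yang 91.47 tiltfix [0.02 0.17 0.  ] F [0.2 1.  1.7] g 64.4
need dx dy dyaw -2.6 0.1 0.0
```

View pics/mk_o.png

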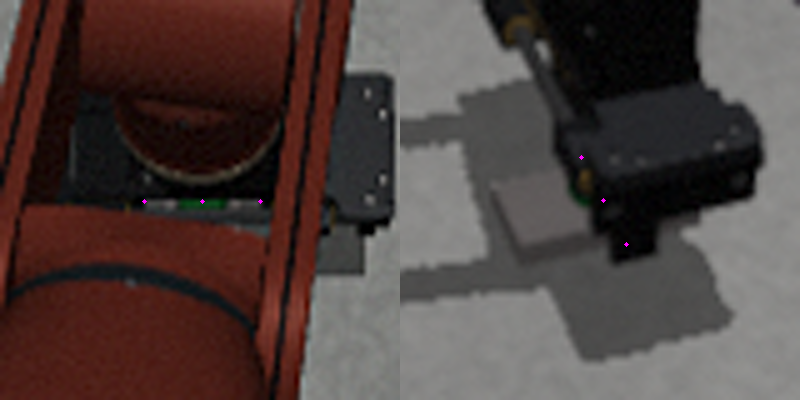

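Emit:
arm_command:
  series:
    - [0,0,0,-1.7,0,-3.2,60]
    - [0,0,0,0,0,0,60]
    - [0,0,0,0,0,0,35]
    - [0,0,0,0,0,0,35]
    - [0,0,0,0,0,0,35]

```text
clock: 23.1
eef_pos: [0.6557, 0.0089, 0.0028]
eef_rot: [[-1.0, -0.026, -0.0], [-0.026, 1.0, -0.0], [0.0, -0.0, -1.0]]
contact_force: [-0.5, 1.7, -1.1]
grip_width: 0.0439
```

Emit:
arm_command:
  series:
    - [0,0,0,0,0,0,35]
    - [0,0,0,0,0,0,35]
    - [0,0,0,0,0,0,35]

```text
clock: 23.4
eef_pos: [0.6558, 0.0089, 0.0029]
eef_rot: [[-1.0, -0.026, 0.0], [-0.026, 1.0, -0.0], [-0.0, -0.0, -1.0]]
contact_force: [-0.0, 0.7, 1.3]
grip_width: 0.0437
```

```bash
python3 st.py 656.2 8.8 91.5
```

```text
t 23.4 p [655.8   8.9   2.9] yang 91.47 tiltfix [0.   0.01 0.  ] F [-0.   0.7  1.3] g 43.7
need dx dy dyaw 0.4 -0.1 0.0
```

Emit:
arm_command:
  series:
    - [0,0,0,0,0,15,35]
    - [0,0,0,0,0,40,35]
    - [0,0,0,0,0,50,35]
    - [0,0,1.4,-12,-12,35,35]
    - [0,0,1.4,-22,-22,0,35]

```text
clock: 23.9
eef_pos: [0.6267, -0.0249, 0.1514]
eef_rot: [[-0.997, -0.078, 0.014], [-0.078, 0.997, -0.002], [-0.013, -0.003, -1.0]]
contact_force: [1.5, -1.2, -2.4]
grip_width: 0.044
```

Emit:
arm_command:
  series:
    - [0,0,1.4,-26,-26,0,35]
    - [0,0,1.4,-26,-26,0,35]
    - [0,0,1.4,-26,-26,0,35]
    - [0,0,1.4,-26,-26,0,35]
    - [0,0,1.4,-26,-26,0,35]

```text
clock: 24.4
eef_pos: [0.4902, -0.1557, 0.1433]
eef_rot: [[-0.98, -0.197, -0.0], [-0.197, 0.98, -0.0], [0.0, -0.0, -1.0]]
contact_force: [0.2, -0.3, -3.7]
grip_width: 0.0437
```

Emit:
arm_command:
  series:
    - [0,0,1.4,-26,-26,0,35]
    - [0,0,1.4,-22,-20,-5,35]
    - [0,0,1.4,-13,-10,-15,35]
    - [0,0,0,-6,-5,-20,35]
    - [0,0,0,0,0,-5,35]

```text
clock: 24.9
eef_pos: [0.4224, -0.2156, 0.0963]
eef_rot: [[-0.964, -0.265, -0.003], [-0.265, 0.964, 0.002], [0.002, 0.003, -1.0]]
contact_force: [-0.7, 1.4, -4.4]
grip_width: 0.044
```

Emit:
arm_command:
  series:
    - [0,0,0,0,0,0,35]
    - [0,0,0,0,0,0,35]
    - [0,0,0,0,0,0,35]

```text
clock: 25.2
eef_pos: [0.4258, -0.2162, 0.099]
eef_rot: [[-0.964, -0.268, 0.002], [-0.268, 0.964, -0.001], [-0.001, -0.001, -1.0]]
contact_force: [0.6, 1.1, -3.5]
grip_width: 0.0438
```

```bash
python3 st.py 424.8 -216.8 105.7
```

```text
t 25.2 p [ 425.8 -216.2   99. ] yang 105.52 tiltfix [0.06 0.09 0.  ] F [ 0.6  1.1 -3.5] g 43.8
need dx dy dyaw -1.0 -0.6 0.2
```

Emit:
arm_command:
  series:
    - [0,0,0.2,-0.3,-0.4,-8,35]
    - [0,0,0,0,0,-5,35]
    - [0,0,0,0,0,-2,35]
    - [0,0,0,0,0,0,35]
    - [0,0,0,0,0,0,35]

```text
clock: 25.7
eef_pos: [0.4244, -0.2165, 0.0827]
eef_rot: [[-0.963, -0.27, -0.0], [-0.27, 0.963, 0.0], [0.0, 0.0, -1.0]]
contact_force: [-0.3, -0.6, -4.0]
grip_width: 0.0435
```

```bash
python3 st.py 424.8 -216.8 105.7 p;python3 ov.py p 400,-225,70 30
```

```text
t 25.7 p [ 424.4 -216.5   82.7] yang 105.67 tiltfix [-0.01 -0.01 -0.  ] F [-0.3 -0.6 -4. ] g 43.5
need dx dy dyaw 0.4 -0.3 0.0
```

View pics/ov_p.png

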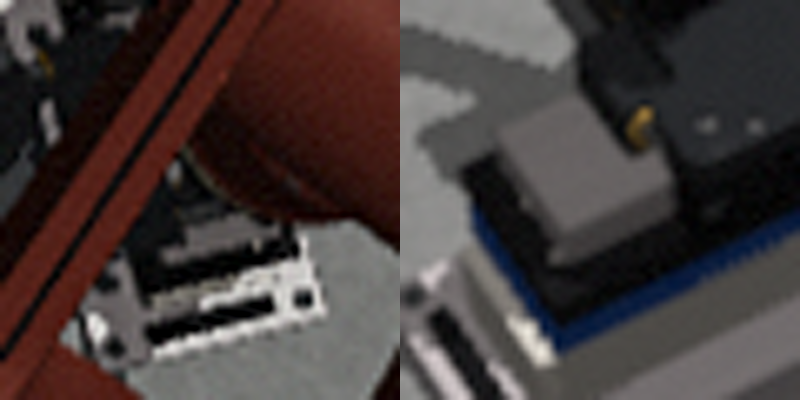

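Emit:
arm_command:
  series:
    - [0,0,0,0.4,-0.3,-0.7,35]
    - [0,0,0,0,0,-0.7,35]
    - [0,0,0,0,0,-0.4,35]
    - [0,0,0,0,0,0,35]

```text
clock: 26.2
eef_pos: [0.4247, -0.2168, 0.081]
eef_rot: [[-0.963, -0.27, -0.0], [-0.27, 0.963, 0.0], [0.0, 0.0, -1.0]]
contact_force: [0.1, 0.4, -3.2]
grip_width: 0.0438
```

```bash
python3 st.py 424.8 -216.8 105.7
```

```text
t 26.2 p [ 424.7 -216.8   81. ] yang 105.66 tiltfix [-0.01 -0.01 -0.  ] F [ 0.1  0.4 -3.2] g 43.8
need dx dy dyaw 0.1 -0.0 0.0
```

Emit:
arm_command:
  series:
    - [0,0,0,0,0,-0.5,35]
    - [0,0,0,0,0,0,35]
    - [0,0,0,0,0,0,35]

```text
clock: 26.5
eef_pos: [0.4248, -0.2168, 0.0808]
eef_rot: [[-0.963, -0.27, 0.0], [-0.27, 0.963, -0.0], [-0.0, -0.0, -1.0]]
contact_force: [-2.0, 1.2, 1.1]
grip_width: 0.0437
```

Contact: Fz went from -3.2 to +1.1 N. Releasing, then lifting clear past the knob.

Emit:
arm_command:
  series:
    - [0,0,0,0,0,0,50]
    - [0,0,0,0,0,0,62]
    - [0,0,0,0,0,0,65]
    - [0,0,0,0,0,0,65]
    - [0,0,0,0,0,15,70]

```text
clock: 27.0
eef_pos: [0.4234, -0.2158, 0.0939]
eef_rot: [[-0.963, -0.27, -0.003], [-0.27, 0.963, 0.002], [0.002, 0.003, -1.0]]
contact_force: [0.7, 0.2, -0.5]
grip_width: 0.0666
```

Emit:
arm_command:
  series:
    - [0,0,0,0,0,40,80]
    - [0,0,0,0,0,40,80]
    - [0,0,0,20,30,0,80]
    - [0,0,0,25,35,0,80]
    - [0,0,0,25,35,0,80]

```text
clock: 27.5
eef_pos: [0.4958, -0.1162, 0.1764]
eef_rot: [[-0.963, -0.268, 0.002], [-0.268, 0.963, -0.001], [-0.002, -0.001, -1.0]]
contact_force: [0.0, 0.0, -0.1]
grip_width: 0.0799
```

Emit:
arm_command:
  series:
    - [0,0,0,25,35,0,80]
    - [0,0,0,25,35,0,80]
    - [0,0,0,25,35,0,80]
    - [0,0,0,10,35,0,80]
    - [0,0,0,0,0,0,80]

```text
clock: 28.0
eef_pos: [0.5807, 0.0273, 0.1754]
eef_rot: [[-0.962, -0.274, 0.0], [-0.274, 0.962, 0.002], [-0.001, 0.001, -1.0]]
contact_force: [0.6, -0.4, 0.7]
grip_width: 0.0803
```

```bash
python3 st.py q; python3 big.py q top 425,-217,60 40 425.2,-217.5,15.7,160,90,20 425.2,-217.5,15.7,110,60,78 425.2,-217.5,15.7,90,44,94;python3 ov.py q 425,-217,50 45
```

```text
t 28.0 p [580.7  27.3 175.4] yang 105.92 tiltfix [-0.09  0.02  0.  ] F [ 0.6 -0.4  0.7] g 80.3
```

View pics/big_q_top.png

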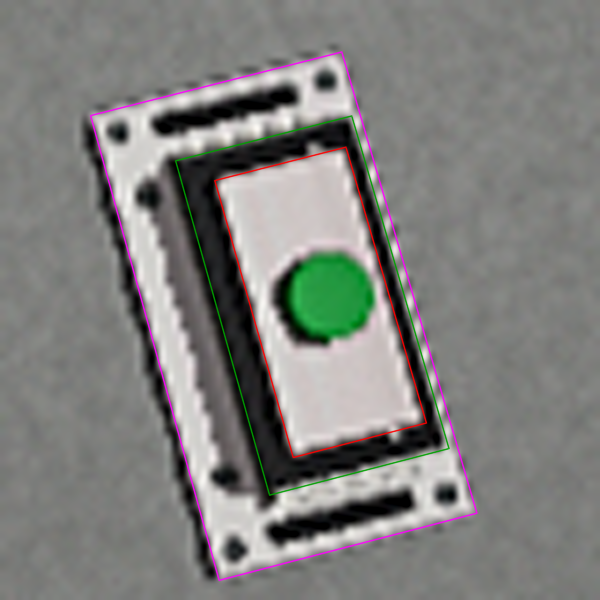

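View pics/ov_q.png

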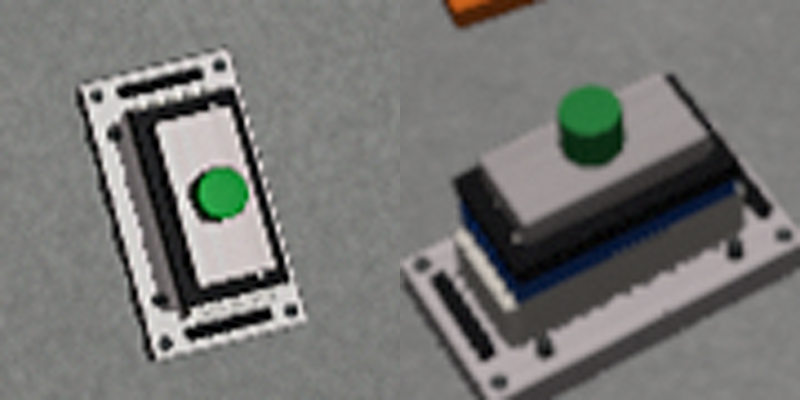

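View pics/side_q.png

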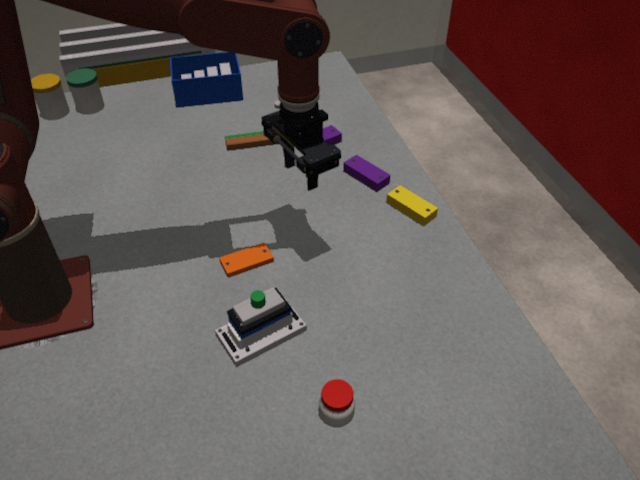

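The top view shows the panel and hold-down outlines within about 1–2 mm of centre, flat and aligned. The arm is clear and nothing else has moved.

```bash
python3 - <<'E'
from rig import manip
print(manip.hand_in())
E
```

```text
the job is handed in; nothing more can be done
None
```

The jig is built up and handed in at about 28 s, well under the 99 s limit. The riser, blue spacer, panel and hold-down went on in that order, and I let go of each one before fetching the next.

**Last checks:** the final pictures show the stack flat, right way up and lengthwise with the jig. In the top view the panel and hold-down are within about 1–2 mm of the jig's centre. The gripper is clear of everything. The orange spacer and ink pot have not moved, and I never went near the squeegee, though the arm partly hid it in the last picture.

**Checks that disagreed:**
- **Camera mismatch:** the side camera reads about 2–3 mm off the top camera in places. I went by the top camera because it agreed with where the gripper actually held the parts.
- **Riser offset:** the riser sits about 1–2 mm off centre across the jig (about 1 mm by the top camera, about 2 mm by the side camera). It is clear of the pins and stops, so I left it and centred the later parts on the jig.
- **Failed fits:** the automatic fits for the riser and the panel in the side view failed, so I judged those by eye and from edge positions.

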